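# Gauge the bearing bore, go and no-go

### The arm

A 6-joint arm with a two-finger parallel gripper is mounted at the origin on the work surface. World frame = base frame: x ahead of the robot, y to its left, z up, the work surface at z = 0. Lengths are in m, angles in rad, forces in N, time in s.
With the tool pointing down it reaches from about 0.425 to 0.95 m from the base axis. Payload 3.5 kg.
Tool frame: the origin (TCP) lies on the centre line of the jaws, within the pads' length; the fingertips stand 17 mm ahead of it and the grasp point (between the pads) lies 2 mm behind it; z points along the fingers, y is the line along which they close (so a half turn about z gives the same grasp; the last joint's range is limited). The gripper opens to 85 mm and grips with 20 to 120 N. Pads are 22 mm wide; open, the fingers measure 114 mm over their backs; the gripper's body (76 mm by 85 mm) begins 54 mm behind the grasp point. The pads swing forward as they close: fully open they stand 13 mm farther back than shut.
Start: joints at [-1.471, 0.286, 1.577, -0, 1.279, -0.15], TCP at [0.167, -0.654, 0.248] pointing down, gripper open.
Joint ranges: [-2.77, 2.77], [-0.9, 2.22], [0.21, 2.48], [-1.53, 4.67], [0.24, 2.81], [-2.84, 2.84]. Speed limits (rad/s): [2.79, 2.79, 3.14, 3.14, 3.14, 3.14].

### API

Orientations are given as a unit quaternion [x, y, z, w].
In Python, from plant import ctrl gives the robot as it stands. The module is installed in compiled form; this text tells all that it offers.
- The arm moves only by the tool drive_tool, never from a script. Its argument "moves" is a list of rows, each a list of 3 entries, a list of its own where there are three numbers: the turn, a rotation vector about the tool's x, y, z in rad, then the shift along the tool's x, y, z in m, then the finger opening in m, from 0 to 0.0854. A call has 1 to 5 rows; each row shifts and turns the commanded pose from where the row before left it, along the tool's axes as they then stand; what a row does not reach is not made up. A row lasts 1/8 s, in which the tool goes at most 62.5 mm and 10.7 degrees, less where a joint would pass 70% of its speed; a pose out of reach is approached as far as the arm can. A call with a gripper value outside its range is refused whole. The fingers move at their own pace and stop on an object; "grip_force" is the grip in N (left out, the last holds). Time passes only in rows, so rows that do not move let the fingers close. It gives the time, the measured TCP pose, the force, the opening and the grip force at its end, in the units of the state.
- ctrl.get_state(): the state, without advancing time (a new reading comes with each control period).
- ctrl.read_camera(name): name is "side" or "top" or "wrist"; returns a dict with "image" (384x512x3 uint8, red, green, blue), "fx", "fy", "cx", "cy" (pixels), "R" (3x3) and "t" (3): a world point X has camera coordinates R X + t. Camera axes: x right, y down, z forward; pixel columns grow to the right and rows downward; lengths in m; the calibration is good to about 2 mm. A picture is of the moment at which its call begins. There is no depth.
- ctrl.sign_off(): hands the job in; it is judged then, once.
The state is a dict: "time": time; "qpos": joint angles; "dq": joint speeds; "joint_efforts": joint torques, N m; "eef_pos": TCP position; "tcp_rot": TCP orientation; "contact_force": force on the tool from outside, world axes, zero at the start; "wrist_torque": the same for the moment, N m; "opening": opening from 0.0 (shut) to 1.0 (fully open); "finger_force": force on a finger pad.
Only numpy, scipy, OpenCV 4.12 (cv2) and the standard library are available. Lean on these libraries where they do the work, as an engineer would, in place of code of your own. Each camera call takes 0.05 s, during which the arm holds its last target. There are 200 camera calls.

### The job

Check the bore of the turntable bearing sleeve in the grey stand with the double-ended plug gauge: slide its long, thin go end fully home until the collar meets the carriage face, draw it out, then press its short, thick no-go end gently and squarely into the mouth of the same bore, for about a second, to confirm that it is stopped there. The carriage is locked somewhere along its cross-slide, so feel for where the bore is and never push hard. Then lay the gauge back in its wooden rest as it was, let go of it, and leave everything else on the bench where it is.

Things in the scene. Friction and masses are not known exactly. Their poses are not given: they have to be found in the camera images.
- gauge_mid (a point): Middle of the double-ended plug gauge, on its axis: grip here. Axes: x along the gauge to its go end, z up as it lies. Square aluminium handle 24 x 24 mm, 44 mm long, with a 30 mm dia, 5 mm thick steel collar at each end (outer faces 27 mm from the middle). About 0.2 kg. Starts lying level in the rest.
- go_tip (a point): Centre of the go end's tip, 57 mm from the middle of the gauge along +x; axes as the gauge. The go end is the long, thin steel plug: 20 mm dia, 30 mm long from the collar, edge bevelled 1 mm.
- nogo_tip (a point): Centre of the no-go end's tip, 41 mm from the middle of the gauge along -x; axes as the gauge. The no-go end is the short, thick steel plug: 26 mm dia, 14 mm long, its last 5 mm bevelled at 45 degrees down to 16 mm dia. Centred on the bore, the bevel sinks 3 mm into the mouth and is stopped.
- stand: Grey inspection stand fixed to the bench, origin at the centre of its underside. Base 56 (x) x 110 (y) x 24 mm high, on it a steel rail along y up to z = 35 mm, on that an aluminium carriage with the bore, locked rigidly somewhere along y. Above 35 mm nothing stands beside the carriage. More than 25 N between gauge and stand is too hard.
- slide_mid (a point): Middle of the carriage's slide, fixed to the stand, 60 mm above its origin, at bore height; axes as the stand: x along the bore, y along the slide. The bore's axis is parallel to x and lies anywhere from y = -8 to 8 mm of this point: only sight or touch tells where.
- face_mid (a point): Point 12 mm from slide_mid along the stand's +x, in the plane of one carriage face (the other lies at -12 mm). The carriage is 24 mm thick (x), 50 mm wide (y; flat sides 25 mm either side of the bore's axis), z from 35 to 85 mm. Bore: 22 mm dia, straight through both faces, no lead-in; either face serves either end. Fully in, the go end's tip stands 6 mm out of the far face.
- rest: Wooden gauge rest fixed to the bench, origin at the centre of its underside, x along the gauge, go end to +x. A pedestal up to z = 38 mm, 36 x 16 mm (x, y), carries the handle: gauge axis 50 mm above the bench, its middle over the origin. Prongs up to z = 58 mm stand beside the plugs: at x = 44, 26 mm apart (go), and at x = -37, 32 mm apart (no-go). Base 120 x 60 x 12 mm.
- multimeter: Bystander: yellow meter lying flat, 185 x 90 x 36 mm, origin under its centre.
- tape_hub: Bystander: orange plastic ring, 72 mm dia, 45 mm high, origin under its centre.
- spare_sleeve: Bystander: loose brass sleeve standing up, 29 mm dia, 24 mm high, origin under its centre.
- oil_bottle: Bystander: small oil bottle, 40 mm dia, 90 mm high, origin under its centre.
- reel_weight: Bystander: dark steel disc, 60 mm dia, 20 mm high, origin under its centre.
- screwdriver: Bystander: screwdriver lying flat, about 0.2 m long.
There are look-alikes about, which are no part of the job. Leave any pink or red look-alike of the part that bears gauge_mid alone.

How it is judged:
On the way, in this order (a step that is already met when the one before it is completed fails the run):
1. the go end is fully home in the bore: collar within 2.5 mm of the carriage face, gauge in line with the bore (z of gauge_mid in the frame of stand between 0.055 and 0.065 m and angle between the x axis of gauge_mid and the x axis of stand, either way round below 0.12 rad and y of gauge_mid in the frame of stand between -0.013 and 0.013 m and ((x of go_tip in the frame of stand above 0.0155 m and x of gauge_mid in the frame of stand below 0 m) or (x of go_tip in the frame of stand below -0.0155 m and x of gauge_mid in the frame of stand above 0 m))), for 0.1 s.
2. the no-go end is pressed at the mouth of the bore with more than 2 N, its bevel 1.3 to 6 mm past the face (so centred on the bore), gauge in line with the bore, for 0.3 s (z of gauge_mid in the frame of stand between 0.055 and 0.065 m and angle between the x axis of gauge_mid and the x axis of stand, either way round below 0.12 rad and y of gauge_mid in the frame of stand between -0.013 and 0.013 m and contact force between gauge and stand above 2 N and ((x of nogo_tip in the frame of stand between 0.006 and 0.0107 m and x of gauge_mid in the frame of stand above 0.03 m) or (x of nogo_tip in the frame of stand between -0.0107 and -0.006 m and x of gauge_mid in the frame of stand below -0.03 m))), for 0.3 s.
At the end, for the whole second after the job is handed in: The gauge lies at rest in its wooden rest, its middle within 10 mm (lengthwise), 6 mm (sideways) and 4 mm (height) of where it belongs and in line within 0.12 rad, with nothing held (x of gauge_mid in the frame of rest between -0.01 and 0.01 m and y of gauge_mid in the frame of rest between -0.006 and 0.006 m and z of gauge_mid in the frame of rest between 0.046 and 0.054 m and angle between the x axis of gauge_mid and the x axis of rest, either way round below 0.12 rad and linear speed of gauge below 0.02 m/s and angular speed of gauge below 0.2 rad/s); the robot touches nothing.
It fails at once if the gauge is pressed against the stand or its carriage with more than 25 N (contact force between gauge and stand above 25 N).
It fails at once if the gripper or arm pushes the stand with more than 10 N (contact force between any of the fingers, the arm and stand above 10 N).
It fails at once if a bystander is moved by more than 25 mm (distance of any of multimeter, tape_hub, spare_sleeve, oil_bottle, reel_weight, screwdriver from where it was at the start of the episode above 0.025 m).
It also fails if it takes over 61 s, if anything falls off the work surface, if the arm or the gripper's body presses on something with over 40 N, if the wrist force passes 120 N, or if a joint passes its speed limit or range.

## Working session

There is one attempt and no reset: what is moved stays moved. The work goes in short steps, Python scripts to look and compute and a tool call to move; the robot and the scene stay as the last step left them, time stands still between calls to the robot, and variables do not carry over. Pictures are saved under pics/ and viewed, at most 10 in all, crops included, and the job is handed in when it is done.

Besides the shell and the picture viewer there is one more tool, called after "Emit:" as a command line: name --argument value ..., lists and objects as JSON in quotes. drive_tool: Moves the arm, as the interface text tells. Its arguments: {"type":"object","properties":{"moves":{"type":"array","items":{"type":"array"}},"grip_force":{"type":"number"}},"required":["moves"]}

```bash
mkdir -p pics; ls; python3 - <<'E'
from plant import ctrl
import cv2,numpy as np,pickle
s=ctrl.get_state();print({k:np.round(v,4) for k,v in s.items()})
d={}
for n in("top","side","wrist"):
    c=ctrl.read_camera(n);d[n]=c
    print(n,c["fx"],c["cx"],c["cy"],np.round(-c["R"].T@c["t"],3),np.round(c["R"],3).tolist())
pickle.dump(d,open("cams.pkl","wb"))
a=np.hstack([d["top"]["image"]]);b=np.vstack([d["top"]["image"],])
im=cv2.resize(d["top"]["image"],(800,600),interpolation=cv2.INTER_CUBIC);cv2.imwrite("pics/top.png",im[:,:,::-1])
im=cv2.resize(d["side"]["image"],(800,600),interpolation=cv2.INTER_CUBIC);cv2.imwrite("pics/side.png",im[:,:,::-1])
E
```

```text
pics
{'time': np.float64(0.0), 'qpos': array([-1.471 ,  0.2872,  1.5782,  0.    ,  1.2786, -0.15  ]), 'dq': array([-0.0012,  0.0009, -0.0012, -0.001 , -0.0015,  0.0004]), 'joint_efforts': array([-0.00000e+00, -4.05983e+01, -2.92625e+01, -3.00000e-04,
        5.80000e-03,  0.00000e+00]), 'eef_pos': array([ 0.1669, -0.6534,  0.2469]), 'tcp_rot': array([ 0.9922,  0.1246,  0.    , -0.0012]), 'contact_force': array([0.3943, 0.1355, 0.0113]), 'wrist_torque': array([-0.0518, -0.0156, -0.0339]), 'finger_force': np.float64(0.0), 'opening': np.float64(1.0021)}
top 401.9964248031023 259.92315636891175 181.32253259648863 [ 0.335 -0.023  1.097] [[-0.019, -0.999, -0.026], [-0.982, 0.023, -0.188], [0.189, 0.022, -0.982]]
side 371.65459414051554 259.55445806546487 196.07504417103425 [0.376 0.688 0.617] [[-0.975, -0.22, 0.02], [-0.152, 0.602, -0.784], [0.16, -0.767, -0.621]]
wrist 329.8028884558099 252.9937227244379 195.05456064512697 [ 0.247 -0.634  0.373] [[0.247, -0.969, -0.002], [-0.916, -0.234, 0.325], [-0.315, -0.078, -0.946]]
```

View pics/top.png

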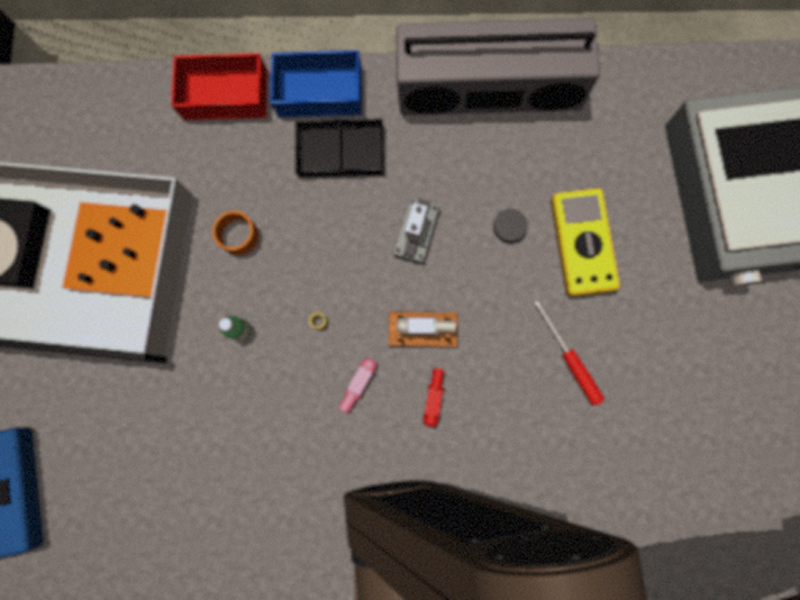

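View pics/side.png

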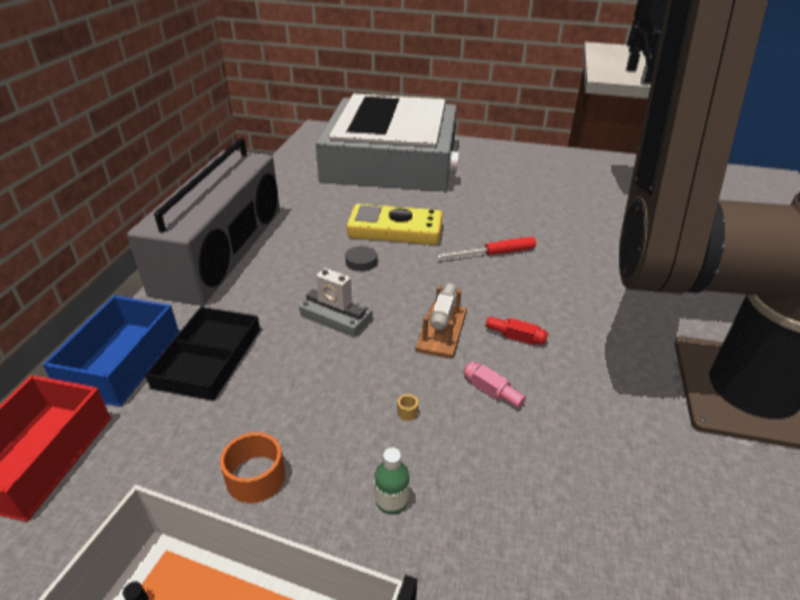

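Silver gauge lies in the orange wooden rest at top (423,326) and side (445,310). The look-alikes are pink (358,385) and red (434,398). Only the silver one fits, because it lies in the rest. The stand is at top (417,230). Next is the enlarged crop to confirm this and tell the ends apart.

```bash
cat > h.py <<'E'
import numpy as np,pickle,cv2
from scipy.spatial.transform import Rotation as Ro
def ray(c,u,v,z):
    C=-c["R"].T@c["t"];d=c["R"].T@np.array([(u-c["cx"])/c["fx"],(v-c["cy"])/c["fy"],1]);return C+d*(z-C[2])/d[2]
def proj(c,X):
    p=np.atleast_2d(X)@c["R"].T+c["t"];return np.c_[p[:,0]/p[:,2]*c["fx"]+c["cx"],p[:,1]/p[:,2]*c["fy"]+c["cy"]]
def box(x,y,yaw,lx,ly,z):
    a=np.array([[1,1],[1,-1],[-1,-1],[-1,1]])*[lx/2,ly/2];R=np.array([[np.cos(yaw),-np.sin(yaw)],[np.sin(yaw),np.cos(yaw)]])
    p=a@R.T+[x,y];return np.c_[p,np.full(4,z)]
E
python3 - <<'E'
from h import *
d=pickle.load(open("cams.pkl","rb"));k=1.5625;t=d["top"];s=d["side"]
for n,u,v,z in[("rest c",423,330,.012),("restTL",389,313,.012),("restTR",458,313,.012),("restBR",458,347,.012),("restBL",389,347,.012),("gauge",423,326,.05),("stand a",410,201,.024),("b",439,208,.024),("c",424,263,.024),("d",395,255,.024),("carr",414,218,.085)]:
    print(n,np.round(ray(t,u/k,v/k,z),3))
a=cv2.resize(t["image"][120:230,235:305],None,fx=5.4,fy=5.4,interpolation=cv2.INTER_CUBIC)
b=cv2.resize(s["image"][165:230,185:305],None,fx=3.3,fy=3.3,interpolation=cv2.INTER_CUBIC)
o=np.zeros((600,800,3),np.uint8);o[:a.shape[0],:a.shape[1]]=a[:600];o[:b.shape[0],a.shape[1]+10:a.shape[1]+10+b.shape[1]]=b[:, :800-a.shape[1]-10]
cv2.imwrite("pics/crop.png",o[:,:,::-1])
E
```

```text
rest c [ 0.461 -0.026  0.012]
restTL [0.492 0.032 0.012]
restTR [ 0.489 -0.088  0.012]
restBR [ 0.43  -0.086  0.012]
restBL [0.433 0.033 0.012]
gauge [ 0.463 -0.026  0.05 ]
stand a [ 0.691 -0.009  0.024]
b [ 0.677 -0.06   0.024]
c [ 0.577 -0.031  0.024]
d [0.593 0.02  0.024]
carr [ 0.641 -0.016  0.085]
```

View pics/crop.png

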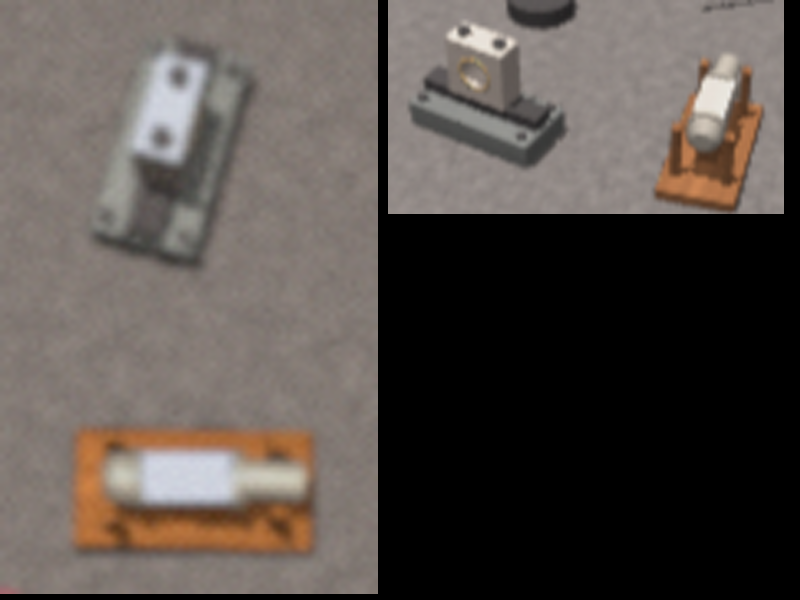

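The crop confirms it. The silver gauge in the rest is the one, with its long thin go end to the right (world -y) and its thick no-go end to the left. The carriage sits toward the upper (far) half of the stand, with the bore facing the side camera. I'll move over the bench for a closer wrist view.

Emit:
drive_tool --moves '[[[0, 0, 0], [0.0436, -0.0434, 0], 0.0854], [[0, 0, 0], [0.0436, -0.0434, 0], 0.0854], [[0, 0, 0], [0.0436, -0.0434, 0], 0.0854], [[0, 0, 0], [0.0436, -0.0434, 0], 0.0854], [[0, 0, 0], [0.0436, -0.0434, 0], 0.0854]]'

```text
time: 0.78
eef_pos: [0.3251, -0.3879, 0.2481]
tcp_rot: [0.992, 0.124, 0.0, -0.0]
contact_force: [-0.4, -0.6, 0.9]
opening: 0.998
finger_force: 0.0
```

Emit:
drive_tool --moves '[[[0, 0, 0], [0.0436, -0.0434, 0], 0.0854], [[0, 0, 0], [0.0436, -0.0434, 0], 0.0854], [[0, 0, 0], [0.0436, -0.0434, 0], 0.0854], [[0, 0, 0], [0.0436, -0.0434, 0], 0.0854], [[0, 0, 0], [0.0436, -0.0434, 0], 0.0854]]'

```text
time: 1.4
eef_pos: [0.4826, -0.1238, 0.2483]
tcp_rot: [0.992, 0.125, 0.0, 0.0]
contact_force: [-0.1, -0.4, -0.1]
opening: 1.002
finger_force: 0.0
```

Emit:
drive_tool --moves '[[[0, 0, 0], [0.0436, -0.0434, 0], 0.0854], [[0, 0, 0], [0.0436, -0.0434, 0], 0.0854], [[0, 0, -0.184], [0, 0, 0], 0.0854], [[0, 0, -0.184], [0, 0, 0], 0.0854], [[0, 0, -0.184], [0, 0, 0], 0.0854]]'

```text
time: 2.02
eef_pos: [0.5449, -0.0196, 0.2478]
tcp_rot: [0.919, 0.393, -0.0, -0.0]
contact_force: [0.3, -0.3, 0.3]
opening: 0.999
finger_force: 0.0
```

Emit:
drive_tool --moves '[[[0, 0, -0.184], [0, 0, 0], 0.0854], [[0, 0, -0.184], [0, 0, 0], 0.0854], [[0, 0, -0.184], [0, 0, 0], 0.0854], [[0, 0, -0.184], [0, 0, 0], 0.0854], [[0, 0, 0], [0, 0, 0], 0.0854]]'

```text
time: 2.65
eef_pos: [0.5449, -0.02, 0.248]
tcp_rot: [0.719, 0.695, -0.0, -0.0]
contact_force: [0.4, 0.3, -0.4]
opening: 1.005
finger_force: 0.0
```

```bash
python3 - <<'E'
from plant import ctrl
from h import *
c=ctrl.read_camera("wrist");pickle.dump(c,open("w1.pkl","wb"))
s=ctrl.get_state();print(s["time"],np.round(s["eef_pos"],4),np.round(Ro.from_quat(s["tcp_rot"]).as_matrix(),3).tolist(),np.round(s["contact_force"],2))
cv2.imwrite("pics/w1.png",cv2.resize(c["image"],(800,600),interpolation=cv2.INTER_CUBIC)[:,:,::-1])
E
```

```text
2.7 [ 0.5449 -0.02    0.2481] [[0.036, 0.999, -0.0], [0.999, -0.036, 0.0], [0.0, -0.0, -1.0]] [-0.29  0.56  0.07]
```

View pics/w1.png

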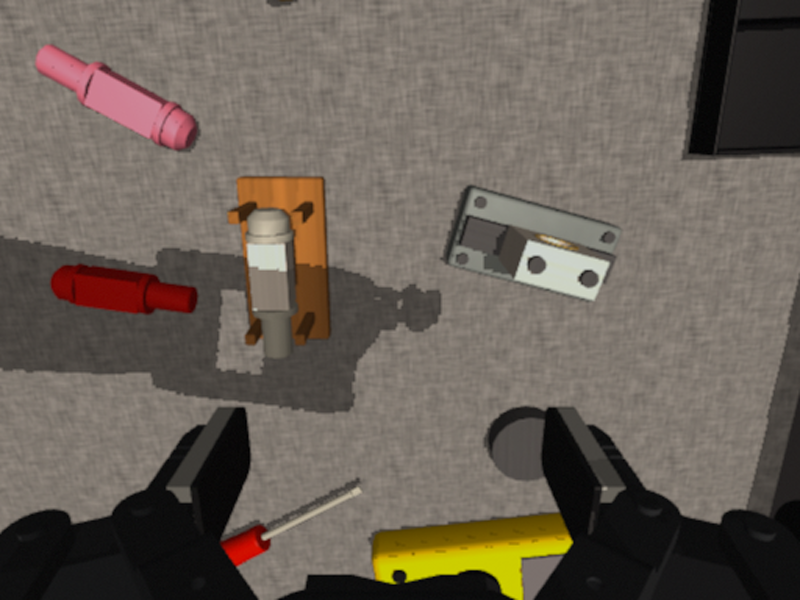

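The wrist view shows the rest base with corners at (238,178), (324,177) and (329,337). The gauge has its no-go end up (+y) and its go end down. The stand base has corners at (470,186), (621,229) and (447,262). The carriage top has corners at (527,231), (615,258), (597,300) and (513,275). Next I'll fit the poses.

```bash
python3 - <<'E'
from h import *
from scipy.optimize import least_squares
c=pickle.load(open("w1.pkl","rb"));k=1.5625;t=pickle.load(open("cams.pkl","rb"))["top"]
def fit(cam,corn,lx,ly,z,x0):
    idx=[i for i,p in enumerate(corn) if p];m=np.array([corn[i] for i in idx])/k
    f=lambda p:(proj(cam,box(*p,lx,ly,z))[idx]-m).ravel()
    r=least_squares(f,x0);return np.round(r.x,4),np.round(r.fun,1)
# box order (+x+y)(+x-y)(-x-y)(-x+y), x axis pointing -Y world
print("rest w",fit(c,[(329,338),None,(238,178),(324,177)],.12,.06,.012,[.461,-.026,-1.58]))
print("rest t",fit(t,[(458,313),(458,347),(389,347),(389,313)],.12,.06,.012,[.461,-.026,-1.58]))
print("stand w",fit(c,[None,(447,262),(470,186),(621,229)],.056,.11,.024,[.634,-.02,-1.85]))
print("stand t",fit(t,[(439,208),(424,263),(395,255),(410,201)],.056,.11,.024,[.634,-.02,-1.85]))
print("carr w",fit(c,[(597,300),(513,275),(527,231),(615,258)],.024,.05,.085,[.64,-.016,-1.85]))
# gauge
for n,u,v,z in[("nogo tip",270,209,.05),("nogo collar outer~",271,238,.062),("handle far top",271,310,.062),("handle near top",267,243,.062)]:print(n,np.round(ray(c,u/k,v/k,z),4))
# enlarged crops with refits
o=np.zeros((600,800,3),np.uint8)
a=cv2.resize(c["image"][110:235,145:215],None,fx=4.7,fy=4.7,interpolation=cv2.INTER_CUBIC);b=cv2.resize(c["image"][112:200,280:402],None,fx=3.7,fy=3.7,interpolation=cv2.INTER_CUBIC)
o[:a.shape[0],:a.shape[1]]=a;o[:b.shape[0],340:340+b.shape[1]]=b[:,:460]
cv2.imwrite("pics/w1c.png",o[:,:,::-1])
E
```

```text
rest w (array([ 0.4638, -0.0261, -1.6165]), array([ 0.6,  0.9, -0.8, -1. ,  0.3,  0.3]))
rest t (array([ 0.4612, -0.0272, -1.593 ]), array([-0. , -0.2,  0.2,  0.2, -0.2,  0.1,  0. , -0.2]))
stand w (array([ 0.6384, -0.018 , -1.8788]), array([-1.4,  1. ,  0. , -0.8,  1.4,  0. ]))
stand t (array([ 0.6347, -0.02  , -1.8532]), array([ 0.8, -1. ,  0.3,  1.1, -0.9,  1.2, -0.1, -1.4]))
carr w (array([ 0.6404, -0.0161, -1.8876]), array([-1.3, -2.2,  1.4, -0.7,  2. ,  2.2, -2.1,  0.3]))
nogo tip [0.4663 0.0177 0.05  ]
nogo collar outer~ [0.4678 0.0018 0.062 ]
handle far top [ 0.4625 -0.0449  0.062 ]
handle near top [ 0.465  -0.0013  0.062 ]
```

View pics/w1c.png

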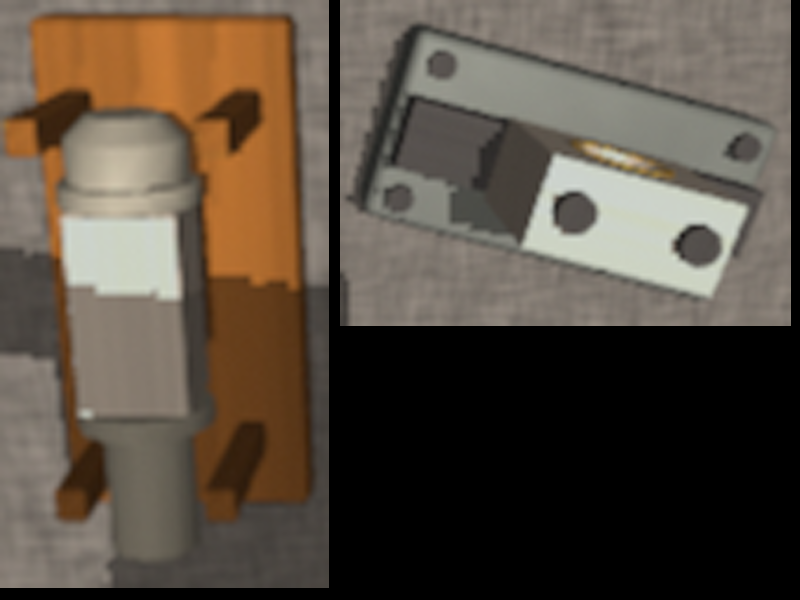

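```bash
python3 - <<'E'
from h import *
from scipy.optimize import least_squares
c=pickle.load(open("w1.pkl","rb"))
def fit(corn,lx,ly,z,x0):
    idx=[i for i,p in enumerate(corn) if p];m=np.array([corn[i] for i in idx])
    r=least_squares(lambda p:(proj(c,box(*p,lx,ly,z))[idx]-m).ravel(),x0);return np.round(r.x,4),np.round(r.fun,1)
print("rest",fit([(211,216.4),None,(152,113.6),(207.3,113.6)],.12,.06,.012,[.461,-.026,-1.58]))
print("handle",fit([(184.8,198.3),(161.6,198.3),(158.2,155.7),(183.3,155.7)],.044,.024,.062,[.461,-.026,-1.58]))
print("stand",fit([None,(288.1,168.8),(301.1,119.6),(398.1,145.8)],.056,.11,.024,[.634,-.02,-1.85]))
print("carr",fit([(380.8,192.5),(329.2,178.2),(337.3,153.9),(390.8,167.4)],.024,.05,.085,[.64,-.016,-1.85]))
for u,v,z in[(343.5,169.3,.085),(376.5,178.5,.085),(360,173.9,.085),(342.6,158.6,.024),(307.6,129.6,.024),(389.5,152,.024),(295.7,165.2,.024)]:print(np.round(ray(c,u,v,z),4))
a=ray(c,343.5,169.3,.085);b=ray(c,376.5,178.5,.085);print("hole dir",np.arctan2(*(b-a)[1::-1]))
a=ray(c,307.6,129.6,.024);b=ray(c,389.5,152,.024);print("base dir",np.arctan2(*(b-a)[1::-1]))
E
```

```text
rest (array([ 0.4639, -0.0261, -1.6139]), array([ 0.3,  0.8, -0.6, -0.5,  0.3, -0.1]))
handle (array([ 0.4636, -0.0231, -1.6259]), array([ 0.5,  0.5, -0.2,  0.1, -0.1, -0.5, -0.2, -0. ]))
stand (array([ 0.6397, -0.0181, -1.8608]), array([-2.1,  0.9,  0.2, -0.5,  1.8, -0.2]))
carr (array([ 0.6399, -0.0187, -1.8618]), array([-0.3, -0.5, -0.1,  0.6,  0.6, -0.3, -0.3,  0.1]))
[ 0.6251 -0.0146  0.085 ]
[ 0.6555 -0.0243  0.085 ]
[ 0.6403 -0.0194  0.085 ]
[ 0.6401 -0.019   0.024 ]
[0.6017 0.0134 0.024 ]
[ 0.69   -0.0135  0.024 ]
[ 0.5895 -0.0245  0.024 ]
hole dir -0.3082650690459467
base dir -0.2962022638232011
```

Emit:
drive_tool --moves '[[[0, 0, 0], [-0.0042, -0.0409, 0], 0.0854], [[0, 0, 0], [-0.0042, -0.0409, 0.02], 0.0854], [[0, 0, 0], [0, 0, 0.06], 0.0854], [[0, 0, 0], [0, 0, 0.06], 0.0854], [[0, 0, 0], [0, 0, 0.04], 0.0854]]' --grip_force 60

```text
time: 3.32
eef_pos: [0.4615, -0.0254, 0.0659]
tcp_rot: [0.72, 0.694, -0.001, -0.001]
contact_force: [0.3, 1.0, 0.6]
opening: 0.998
finger_force: 0.0
```

Emit:
drive_tool --moves '[[[0, 0, 0], [0, 0, 0.021], 0.0854], [[0, 0, 0], [0, 0, 0], 0.0854], [[0, 0, 0], [0, 0, 0], 0.04], [[0, 0, 0], [0, 0, 0], 0.04], [[0, 0, 0], [0, 0, 0], 0.03]]'

```text
time: 3.95
eef_pos: [0.4639, -0.0259, 0.0484]
tcp_rot: [0.719, 0.695, 0.001, 0.001]
contact_force: [-0.4, 0.2, -0.1]
opening: 0.379
finger_force: 0.0
```

Emit:
drive_tool --moves '[[[0, 0, 0], [0, 0, 0], 0.028], [[0, 0, 0], [0, 0, 0], 0.026], [[0, 0, 0], [0, 0, 0], 0.02], [[0, 0, 0], [0, 0, 0], 0.015], [[0, 0, 0], [0, 0, 0], 0.015]]'

```text
time: 4.58
eef_pos: [0.4635, -0.0259, 0.0478]
tcp_rot: [0.719, 0.695, 0.0, 0.0]
contact_force: [-0.1, 0.2, 4.8]
opening: 0.273
finger_force: 59.3
```

Emit:
drive_tool --moves '[[[0, 0, 0], [0, 0, 0], 0.015], [[0, 0, 0], [0, 0, 0], 0.015]]'

```text
time: 4.82
eef_pos: [0.4635, -0.0258, 0.0478]
tcp_rot: [0.719, 0.695, 0.0, 0.0]
contact_force: [0.2, -0.3, 5.9]
opening: 0.274
finger_force: 59.3
```

```bash
python3 - <<'E'
from plant import ctrl
from h import *
s=ctrl.get_state();print({k:np.round(v,4) for k,v in s.items()})
R=Ro.from_quat(s["tcp_rot"]).as_matrix();print(np.arctan2(R[1,0],R[0,0]),R[:,2])
c=ctrl.read_camera("wrist");t=ctrl.read_camera("top");sd=ctrl.read_camera("side");pickle.dump((c,t,sd),open("g.pkl","wb"))
o=np.zeros((600,800,3),np.uint8)
a=cv2.resize(c["image"],(400,300),interpolation=cv2.INTER_AREA);o[:300,:400]=a
a=cv2.resize(sd["image"][150:240,240:330],(400,400),interpolation=cv2.INTER_CUBIC);o[:400,400:]=a
cv2.imwrite("pics/g.png",o[:,:,::-1])
E
```

```text
{'time': np.float64(4.825), 'qpos': array([-2.7480e-01,  9.9200e-02,  2.2112e+00,  1.0000e-04,  8.3040e-01,
       -2.4180e-01]), 'dq': array([ 0.0006,  0.0006,  0.0014,  0.0004, -0.001 ,  0.0016]), 'joint_efforts': array([-1.25100e-01, -2.37261e+01, -2.00826e+01, -4.39000e-02,
       -6.26000e-02, -2.50000e-03]), 'eef_pos': array([ 0.4635, -0.0258,  0.0478]), 'tcp_rot': array([7.187e-01, 6.953e-01, 2.000e-04, 4.000e-04]), 'contact_force': array([ 0.1891, -0.2593,  5.9161]), 'wrist_torque': array([0.0399, 0.0101, 0.001 ]), 'finger_force': np.float64(59.3064), 'opening': np.float64(0.274)}
1.5377581324937204 [ 8.58339113e-04 -2.03028504e-04 -9.99999611e-01]
```

View pics/g.png

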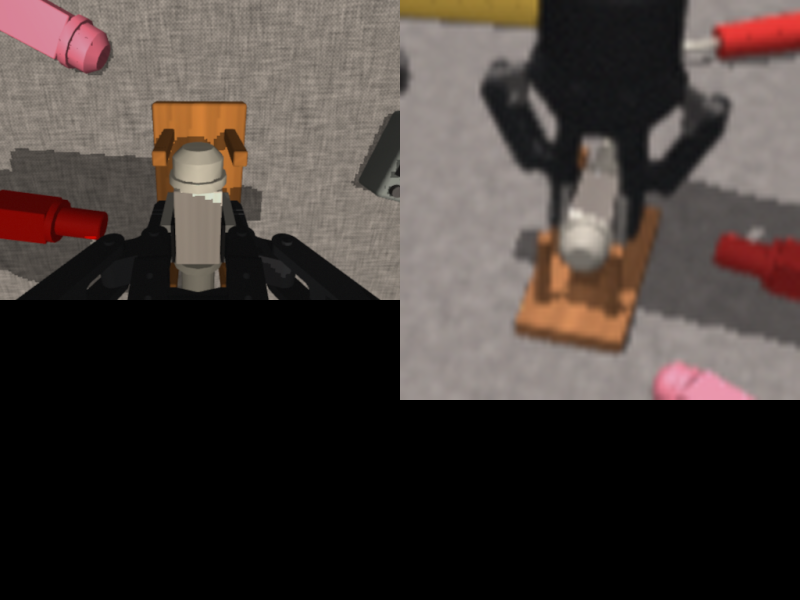

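Grasped: opening 23.4 mm, 59 N. Rest pose to return to is TCP (0.4635, -0.0258, 0.0478), heading 1.538. Now I'll lift, go to the left of the stand, line up with the bore (-1.865 rad) and descend.

Emit:
drive_tool --moves '[[[0, 0, 0], [0, 0, -0.03], 0.015], [[0, 0, 0], [0, 0, -0.04], 0.015], [[0, 0, 0], [0.0235, 0.0495, 0], 0.015], [[0, 0, 0], [0.0235, 0.0495, 0], 0.015], [[0, 0, 0], [0.0234, 0.0495, 0], 0.015]]'

```text
time: 5.6
eef_pos: [0.614, 0.0405, 0.1158]
tcp_rot: [0.719, 0.695, -0.001, -0.001]
contact_force: [0.1, -0.9, -1.6]
opening: 0.271
finger_force: 60.4
```

Emit:
drive_tool --moves '[[[0, 0, 0], [0.0234, 0.0495, 0], 0.015], [[0, 0, 0.1305], [0, 0, 0], 0.015], [[0, 0, 0.1305], [0, 0, 0], 0.015], [[0, 0, 0], [0, 0, 0.03], 0.015], [[0, 0, 0], [0, 0, 0.029], 0.015]]'

```text
time: 6.22
eef_pos: [0.6628, 0.0615, 0.0559]
tcp_rot: [0.803, 0.596, -0.001, -0.001]
contact_force: [0.6, 0.4, -2.6]
opening: 0.271
finger_force: 60.4
```

Emit:
drive_tool --moves '[[[0, 0, 0], [0, 0, 0], 0.015]]'

```text
time: 6.35
eef_pos: [0.6601, 0.0617, 0.0531]
tcp_rot: [0.803, 0.596, -0.004, -0.003]
contact_force: [-0.9, -0.1, -1.3]
opening: 0.271
finger_force: 60.3
```

```bash
cat >> h.py <<'E'
D=-1.865
def st():
    from plant import ctrl
    s=ctrl.get_state();R=Ro.from_quat(s["tcp_rot"]).as_matrix()
    p=s["eef_pos"];d=np.array([np.cos(D),np.sin(D)]);n=np.array([-d[1],d[0]]);r=p[:2]-[.640,-.019]
    print("t",s["time"],"p",np.round(p,4),"psi",round(np.arctan2(R[1,0],R[0,0]),4),"tilt",np.round(R[:2,2],4),"along/lat mm",np.round([r@d*1e3,r@n*1e3],2),"F along/lat/z",np.round([s["contact_force"][:2]@d,s["contact_force"][:2]@n,s["contact_force"][2]],2),"M",np.round(s["wrist_torque"],2))
E
python3 - <<'E'
from plant import ctrl
from h import *
st()
c=ctrl.read_camera("wrist");t=ctrl.read_camera("top");sd=ctrl.read_camera("side");pickle.dump((c,t,sd),open("p.pkl","wb"))
o=np.zeros((600,800,3),np.uint8)
o[:300,:400]=cv2.resize(c["image"],(400,300),interpolation=cv2.INTER_AREA)
o[300:,:400]=cv2.resize(t["image"][95:185,215:335],(400,300),interpolation=cv2.INTER_CUBIC)
o[:400,400:]=cv2.resize(sd["image"][140:230,170:260],(400,400),interpolation=cv2.INTER_CUBIC)
cv2.imwrite("pics/p.png",o[:,:,::-1])
E
```

```text
t 6.35 p [0.6601 0.0617 0.0531] psi 1.2768 tilt [-0.0105  0.0006] along/lat mm [-83.01  -4.16] F along/lat/z [ 0.38 -0.81 -1.28] M [0.05 0.03 0.03]
```

View pics/p.png

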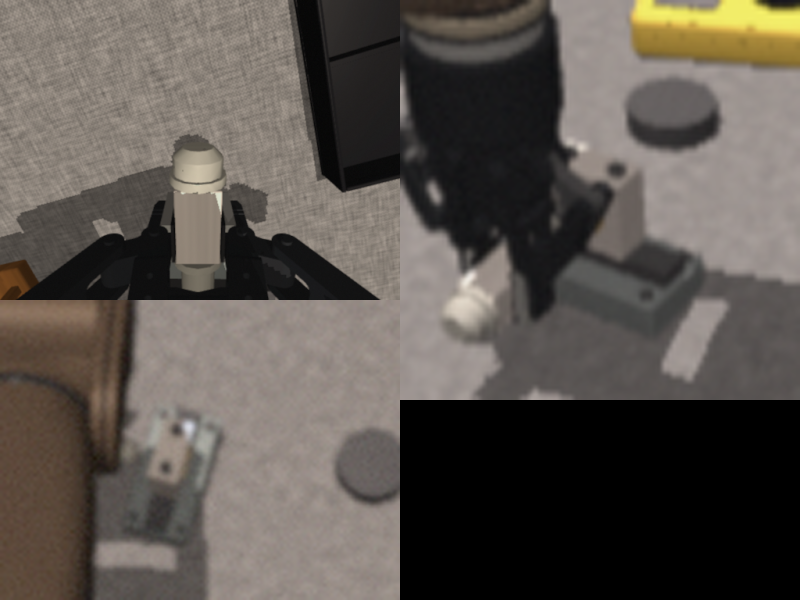

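The arm holds the gauge clear of the carriage, but it is still settling from the descent, so I'll wait.

Emit:
drive_tool --moves '[[[0, 0, 0], [0, 0, 0], 0.015], [[0, 0, 0], [0, 0, 0], 0.015], [[0, 0, 0], [0, 0, 0], 0.015], [[0, 0, 0], [0, 0, 0], 0.015]]'

```text
time: 7.0
eef_pos: [0.6641, 0.0615, 0.0586]
tcp_rot: [0.803, 0.596, 0.0, 0.0]
contact_force: [-0.3, -0.1, -1.4]
opening: 0.269
finger_force: 60.3
```

```bash
python3 -c "
from h import *
st()"
```

```text
t 7.0 p [0.6641 0.0615 0.0586] psi 1.2768 tilt [0.0003 0.    ] along/lat mm [-83.99  -0.25] F along/lat/z [ 0.19 -0.23 -1.39] M [-0.   -0.01  0.06]
```

Emit:
drive_tool --moves '[[[0, 0, 0], [-0.003, 0, 0.0008], 0.015], [[0, 0, 0], [-0.003, 0, 0], 0.015], [[0, 0, 0], [-0.003, 0, 0], 0.015], [[0, 0, 0], [0, 0, 0], 0.015], [[0, 0, 0], [0, 0, 0], 0.015]]'

```text
time: 7.62
eef_pos: [0.6615, 0.0528, 0.0576]
tcp_rot: [0.803, 0.596, 0.0, 0.0]
contact_force: [0.2, -0.9, -2.0]
opening: 0.269
finger_force: 60.3
```

Emit:
drive_tool --moves '[[[0, 0, 0], [-0.001, 0, 0], 0.015], [[0, 0, 0], [-0.001, 0, 0], 0.015], [[0, 0, 0], [0, 0, 0], 0.015]]'

```text
time: 8.0
eef_pos: [0.6608, 0.0509, 0.0575]
tcp_rot: [0.803, 0.596, -0.0, -0.0]
contact_force: [0.3, 0.6, -1.2]
opening: 0.269
finger_force: 60.3
```

```bash
python3 -c "
from h import *
st()"
```

```text
t 8.0 p [0.6608 0.0509 0.0575] psi 1.2767 tilt [-0.0001  0.    ] along/lat mm [-72.91  -0.31] F along/lat/z [-0.65  0.13 -1.23] M [ 0.01  0.04 -0.03]
```

Emit:
drive_tool --moves '[[[0, 0, 0], [-0.001, 0, 0], 0.015], [[0, 0, 0], [-0.001, 0, 0], 0.015], [[0, 0, 0], [0, 0, 0], 0.015]]'

```text
time: 8.38
eef_pos: [0.6603, 0.0489, 0.0575]
tcp_rot: [0.803, 0.596, -0.0, 0.0]
contact_force: [0.6, 0.5, -0.6]
opening: 0.276
finger_force: 60.3
```

Emit:
drive_tool --moves '[[[0, 0, 0], [-0.001, 0, 0], 0.015], [[0, 0, 0], [-0.001, 0, 0], 0.015], [[0, 0, 0], [0, 0, 0], 0.015]]'

```text
time: 8.75
eef_pos: [0.6597, 0.047, 0.0575]
tcp_rot: [0.803, 0.596, 0.0, -0.0]
contact_force: [-0.5, 0.3, -1.5]
opening: 0.27
finger_force: 60.3
```

```bash
python3 -c "
from h import *
st()"
```

```text
t 8.75 p [0.6597 0.047  0.0575] psi 1.2767 tilt [0. 0.] along/lat mm [-68.91  -0.29] F along/lat/z [-0.13 -0.54 -1.55] M [0.   0.04 0.01]
```

Emit:
drive_tool --moves '[[[0, 0, 0], [-0.001, 0, 0], 0.015], [[0, 0, 0], [-0.001, 0, 0], 0.015], [[0, 0, 0], [0, 0, 0], 0.015]]'

```text
time: 9.12
eef_pos: [0.6591, 0.0451, 0.0575]
tcp_rot: [0.803, 0.596, -0.0, -0.0]
contact_force: [0.1, -0.5, -1.0]
opening: 0.272
finger_force: 60.3
```

Emit:
drive_tool --moves '[[[0, 0, 0], [-0.001, 0, 0], 0.015], [[0, 0, 0], [-0.001, 0, 0], 0.015], [[0, 0, 0], [0, 0, 0], 0.015]]'

```text
time: 9.5
eef_pos: [0.6585, 0.0432, 0.0575]
tcp_rot: [0.803, 0.596, -0.0, -0.0]
contact_force: [-0.8, -0.4, -1.3]
opening: 0.271
finger_force: 60.3
```

```bash
python3 -c "
from h import *
st()"
```

```text
t 9.5 p [0.6585 0.0432 0.0575] psi 1.2767 tilt [-0.0001  0.    ] along/lat mm [-64.89  -0.33] F along/lat/z [ 0.65 -0.66 -1.33] M [ 0.   -0.01 -0.02]
```

Emit:
drive_tool --moves '[[[0, 0, 0], [-0.001, 0, 0], 0.015], [[0, 0, 0], [-0.001, 0, 0], 0.015], [[0, 0, 0], [0, 0, 0], 0.015]]'

```text
time: 9.88
eef_pos: [0.658, 0.0413, 0.0575]
tcp_rot: [0.803, 0.596, 0.0, -0.0]
contact_force: [0.1, -0.3, -1.3]
opening: 0.272
finger_force: 60.3
```

Emit:
drive_tool --moves '[[[0, 0, 0], [-0.001, 0, 0], 0.015], [[0, 0, 0], [-0.001, 0, 0], 0.015], [[0, 0, 0], [0, 0, 0], 0.015]]'

```text
time: 10.25
eef_pos: [0.6574, 0.0394, 0.0575]
tcp_rot: [0.803, 0.596, -0.0, -0.0]
contact_force: [-0.3, -0.3, -2.3]
opening: 0.276
finger_force: 60.3
```

```bash
python3 -c "
from h import *
st()"
```

```text
t 10.25 p [0.6574 0.0394 0.0575] psi 1.2767 tilt [-0. -0.] along/lat mm [-60.91  -0.31] F along/lat/z [ 0.39 -0.17 -2.35] M [-0.02 -0.03 -0.03]
```

No contact past the face, so the tip is in the bore. I'll continue.

Emit:
drive_tool --moves '[[[0, 0, 0], [-0.0015, 0, 0], 0.015], [[0, 0, 0], [-0.0015, 0, 0], 0.015], [[0, 0, 0], [-0.001, 0, 0], 0.015], [[0, 0, 0], [0, 0, 0], 0.015]]'

```text
time: 10.75
eef_pos: [0.6562, 0.0355, 0.0576]
tcp_rot: [0.803, 0.596, 0.0, -0.0]
contact_force: [0.2, 0.7, -1.3]
opening: 0.274
finger_force: 60.3
```

Emit:
drive_tool --moves '[[[0, 0, 0], [-0.0015, 0, 0], 0.015], [[0, 0, 0], [-0.0015, 0, 0], 0.015], [[0, 0, 0], [-0.001, 0, 0], 0.015], [[0, 0, 0], [0, 0, 0], 0.015]]'

```text
time: 11.25
eef_pos: [0.6551, 0.0317, 0.0575]
tcp_rot: [0.803, 0.596, -0.0, -0.0]
contact_force: [0.4, 0.0, -1.3]
opening: 0.271
finger_force: 60.3
```

```bash
python3 -c "
from h import *
st()"
```

```text
t 11.25 p [0.6551 0.0317 0.0575] psi 1.2766 tilt [-0.  0.] along/lat mm [-52.89  -0.28] F along/lat/z [-0.13  0.41 -1.27] M [-0.02  0.01 -0.  ]
```

Emit:
drive_tool --moves '[[[0, 0, 0], [-0.0015, 0, 0], 0.015], [[0, 0, 0], [-0.0015, 0, 0], 0.015], [[0, 0, 0], [-0.001, 0, 0], 0.015], [[0, 0, 0], [0, 0, 0], 0.015]]'

```text
time: 11.75
eef_pos: [0.6539, 0.0279, 0.0575]
tcp_rot: [0.803, 0.596, -0.0, -0.0]
contact_force: [-0.5, 0.9, -2.0]
opening: 0.273
finger_force: 60.3
```

Emit:
drive_tool --moves '[[[0, 0, 0], [-0.0015, 0, 0], 0.015], [[0, 0, 0], [-0.0015, 0, 0], 0.015], [[0, 0, 0], [-0.001, 0, 0], 0.015], [[0, 0, 0], [0, 0, 0], 0.015]]'

```text
time: 12.25
eef_pos: [0.6527, 0.024, 0.0576]
tcp_rot: [0.803, 0.596, 0.0, -0.0]
contact_force: [-0.2, -0.5, -2.0]
opening: 0.269
finger_force: 60.3
```

```bash
python3 -c "
from h import *
st()"
```

```text
t 12.25 p [0.6527 0.024  0.0576] psi 1.2766 tilt [0. 0.] along/lat mm [-44.88  -0.28] F along/lat/z [ 0.55 -0.02 -1.99] M [ 0.03 -0.    0.02]
```

Emit:
drive_tool --moves '[[[0, 0, 0], [-0.001, 0, 0], 0.015], [[0, 0, 0], [-0.001, 0, 0], 0.015], [[0, 0, 0], [0, 0, 0], 0.015]]'

```text
time: 12.62
eef_pos: [0.6522, 0.0221, 0.0575]
tcp_rot: [0.803, 0.596, -0.0, 0.0]
contact_force: [0.7, -1.5, -1.3]
opening: 0.27
finger_force: 60.3
```

Emit:
drive_tool --moves '[[[0, 0, 0], [-0.001, 0, 0], 0.015], [[0, 0, 0], [-0.001, 0, 0], 0.015], [[0, 0, 0], [0, 0, 0], 0.015]]'

```text
time: 13.0
eef_pos: [0.6516, 0.0202, 0.0575]
tcp_rot: [0.803, 0.596, -0.0, -0.0]
contact_force: [0.2, -0.2, -0.9]
opening: 0.27
finger_force: 60.3
```

```bash
python3 -c "
from h import *
st()"
```

```text
t 13.0 p [0.6516 0.0202 0.0575] psi 1.2767 tilt [-0.  0.] along/lat mm [-40.89  -0.3 ] F along/lat/z [ 0.18  0.23 -0.91] M [ 0.01 -0.01 -0.03]
```

Emit:
drive_tool --moves '[[[0, 0, 0], [-0.001, 0, 0], 0.015], [[0, 0, 0], [0, 0, 0], 0.015]]'

```text
time: 13.25
eef_pos: [0.6513, 0.0193, 0.0575]
tcp_rot: [0.803, 0.596, -0.0, -0.0]
contact_force: [0.2, 0.2, -1.1]
opening: 0.275
finger_force: 60.3
```

Emit:
drive_tool --moves '[[[0, 0, 0], [-0.001, 0, 0], 0.015], [[0, 0, 0], [0, 0, 0], 0.015]]'

```text
time: 13.5
eef_pos: [0.651, 0.0184, 0.0575]
tcp_rot: [0.803, 0.596, 0.0, -0.0]
contact_force: [-0.5, -0.2, -0.6]
opening: 0.274
finger_force: 60.3
```

```bash
python3 -c "
from h import *
st()"
```

```text
t 13.5 p [0.651  0.0184 0.0575] psi 1.2767 tilt [0. 0.] along/lat mm [-38.95  -0.29] F along/lat/z [ 0.38 -0.4  -0.64] M [-0.02  0.03  0.01]
```

Emit:
drive_tool --moves '[[[0, 0, 0], [-0.001, 0, 0], 0.015], [[0, 0, 0], [0, 0, 0], 0.015]]'

```text
time: 13.75
eef_pos: [0.6507, 0.0174, 0.0575]
tcp_rot: [0.803, 0.596, -0.0, -0.0]
contact_force: [-0.2, 0.6, -2.3]
opening: 0.271
finger_force: 60.3
```

```bash
python3 -c "
from h import *
st()"
```

```text
t 13.75 p [0.6507 0.0174 0.0575] psi 1.2767 tilt [-0. -0.] along/lat mm [-37.93  -0.3 ] F along/lat/z [-0.48 -0.4  -2.33] M [-0.   -0.02 -0.03]
```

Emit:
drive_tool --moves '[[[0, 0, 0], [-0.001, 0, 0], 0.015], [[0, 0, 0], [0, 0, 0], 0.015]]'

```text
time: 14.0
eef_pos: [0.6505, 0.0166, 0.0576]
tcp_rot: [0.803, 0.596, 0.0, -0.0]
contact_force: [-1.1, 0.5, -2.4]
opening: 0.27
finger_force: 60.3
```

```bash
python3 - <<'E'
from plant import ctrl
from h import *
st()
c=ctrl.read_camera("wrist");t=ctrl.read_camera("top");sd=ctrl.read_camera("side");pickle.dump((c,t,sd),open("q.pkl","wb"))
o=np.zeros((600,800,3),np.uint8)
o[:300,:400]=cv2.resize(c["image"],(400,300),interpolation=cv2.INTER_AREA)
o[300:,:400]=cv2.resize(t["image"][95:185,215:335],(400,300),interpolation=cv2.INTER_CUBIC)
o[:400,400:]=cv2.resize(sd["image"][140:230,170:260],(400,400),interpolation=cv2.INTER_CUBIC)
cv2.imwrite("pics/q.png",o[:,:,::-1])
E
```

```text
t 14.0 p [0.6505 0.0166 0.0576] psi 1.2767 tilt [0.0002 0.0002] along/lat mm [-37.09  -0.29] F along/lat/z [-0.19 -1.19 -2.38] M [ 0.13 -0.04 -0.05]
```

View pics/q.png

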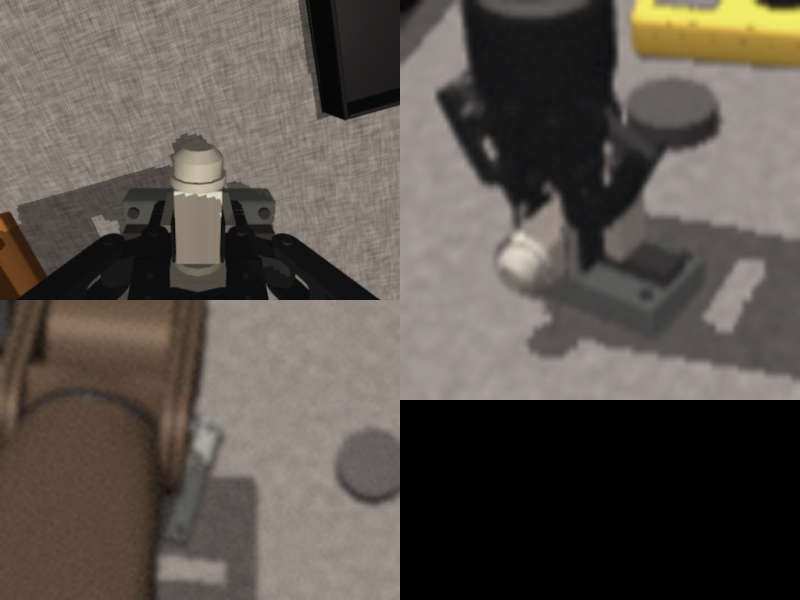

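The gauge is well over the stand and the plug is in the carriage; the wrist moment hints at first contact. I'll feel for the collar in small steps.

Emit:
drive_tool --moves '[[[0, 0, 0], [-0.0005, 0, 0], 0.015], [[0, 0, 0], [0, 0, 0], 0.015]]'

```text
time: 14.4
eef_pos: [0.6505, 0.0165, 0.0575]
tcp_rot: [0.803, 0.596, 0.0, -0.0]
contact_force: [1.5, 2.7, -2.0]
opening: 0.265
finger_force: 60.3
```

```bash
python3 -c "
from h import *
st()"
```

```text
t 14.4 p [0.6505 0.0165 0.0575] psi 1.2766 tilt [0.0006 0.0009] along/lat mm [-37.04  -0.3 ] F along/lat/z [-2.97  0.63 -2.05] M [ 0.48 -0.2  -0.04]
```

Contact of about 3 N at along = -37 mm. That agrees with the collar: the gauge middle lies about 2 mm behind the TCP. I'll press slightly, hold, then withdraw.

Emit:
drive_tool --moves '[[[0, 0, 0], [-0.0003, 0, 0], 0.015], [[0, 0, 0], [0, 0, 0], 0.015], [[0, 0, 0], [0, 0, 0], 0.015]]'

```text
time: 14.78
eef_pos: [0.6505, 0.0165, 0.0576]
tcp_rot: [0.803, 0.596, 0.001, -0.0]
contact_force: [1.7, 4.3, -1.2]
opening: 0.273
finger_force: 60.2
```

```bash
python3 -c "
from h import *
st()"
```

```text
t 14.775 p [0.6505 0.0165 0.0576] psi 1.2766 tilt [0.0008 0.0013] along/lat mm [-37.05  -0.3 ] F along/lat/z [-4.59  0.41 -1.22] M [ 0.76 -0.31 -0.04]
```

Step 1 is done: collar seated, about 4.6 N. The no-go contact should then come at TCP along = -37.05 + 27 + 24 + 38 ≈ +52 mm from the other face, on the same line. Withdraw, lift, cross over, descend.

Emit:
drive_tool --moves '[[[0, 0, 0], [0.003, 0, 0], 0.015], [[0, 0, 0], [0.005, 0, 0], 0.015], [[0, 0, 0], [0.01, 0, 0], 0.015], [[0, 0, 0], [0.015, 0, 0], 0.015], [[0, 0, 0], [0.015, 0, 0], 0.015]]'

```text
time: 15.4
eef_pos: [0.6644, 0.0628, 0.0575]
tcp_rot: [0.803, 0.596, 0.0, -0.0]
contact_force: [0.7, -0.2, -1.8]
opening: 0.268
finger_force: 60.2
```

Emit:
drive_tool --moves '[[[0, 0, 0], [0, 0, 0], 0.015], [[0, 0, 0], [0, 0, -0.03], 0.015], [[0, 0, 0], [0, 0, -0.03], 0.015], [[0, 0, 0], [0, 0, 0], 0.015], [[0, 0, 0], [0, 0, 0], 0.015]]'

```text
time: 16.02
eef_pos: [0.6633, 0.0615, 0.1163]
tcp_rot: [0.803, 0.596, -0.001, -0.001]
contact_force: [0.1, 0.9, -1.4]
opening: 0.272
finger_force: 60.4
```

Emit:
drive_tool --moves '[[[0, 0, 0], [-0.0494, 0, 0], 0.015], [[0, 0, 0], [-0.0494, 0, 0], 0.015], [[0, 0, 0], [-0.0494, 0, 0], 0.015], [[0, 0, 0], [0, 0, 0], 0.015], [[0, 0, 0], [0, 0, 0], 0.015]]'

```text
time: 16.65
eef_pos: [0.6203, -0.0799, 0.1159]
tcp_rot: [0.803, 0.596, -0.001, -0.001]
contact_force: [0.5, 0.7, -2.0]
opening: 0.274
finger_force: 60.3
```

```bash
python3 -c "
from h import *
st()"
```

```text
t 16.65 p [ 0.6203 -0.0799  0.1159] psi 1.276 tilt [-0.0026  0.0012] along/lat mm [64.03 -1.18] F along/lat/z [-0.86  0.28 -2.02] M [ 0.04 -0.03 -0.01]
```

Emit:
drive_tool --moves '[[[0, 0, 0], [0, 0, 0.02], 0.015], [[0, 0, 0], [0, 0, 0.02], 0.015], [[0, 0, 0], [0, 0, 0.02], 0.015], [[0, 0, 0], [0, 0, 0], 0.015], [[0, 0, 0], [0, 0, 0], 0.015]]'

```text
time: 17.27
eef_pos: [0.6215, -0.0801, 0.0575]
tcp_rot: [0.803, 0.596, 0.0, 0.0]
contact_force: [0.2, -0.8, -0.8]
opening: 0.271
finger_force: 60.4
```

Emit:
drive_tool --moves '[[[0, 0, 0], [0, 0, 0], 0.015], [[0, 0, 0], [0, 0, 0], 0.015], [[0, 0, 0], [0, 0, 0], 0.015], [[0, 0, 0], [0, 0, 0], 0.015]]'

```text
time: 17.77
eef_pos: [0.6213, -0.0802, 0.0578]
tcp_rot: [0.803, 0.596, 0.0, 0.0]
contact_force: [-0.8, -0.7, -0.7]
opening: 0.271
finger_force: 60.4
```

```bash
python3 -c "
from h import *
st()"
```

```text
t 17.775 p [ 0.6213 -0.0802  0.0578] psi 1.2767 tilt [ 0.0004 -0.0001] along/lat mm [64.04 -0.19] F along/lat/z [ 0.93 -0.56 -0.71] M [ 0.01  0.04 -0.  ]
```

Emit:
drive_tool --moves '[[[0, 0, 0], [0.003, 0, 0], 0.015], [[0, 0, 0], [0.003, 0, 0], 0.015], [[0, 0, 0], [0.002, 0, 0], 0.015], [[0, 0, 0], [0, 0, 0], 0.015], [[0, 0, 0], [0, 0, 0], 0.015]]'

```text
time: 18.4
eef_pos: [0.6235, -0.0725, 0.0575]
tcp_rot: [0.803, 0.596, 0.0, 0.0]
contact_force: [0.4, -0.6, -1.0]
opening: 0.272
finger_force: 60.4
```

Emit:
drive_tool --moves '[[[0, 0, 0], [0.001, 0, 0], 0.015], [[0, 0, 0], [0.001, 0, 0], 0.015], [[0, 0, 0], [0, 0, 0], 0.015]]'

```text
time: 18.77
eef_pos: [0.6241, -0.0706, 0.0575]
tcp_rot: [0.803, 0.596, 0.0, 0.0]
contact_force: [0.2, -0.1, -1.8]
opening: 0.272
finger_force: 60.4
```

```bash
python3 -c "
from h import *
st()"
```

```text
t 18.775 p [ 0.6241 -0.0706  0.0575] psi 1.2769 tilt [0. 0.] along/lat mm [53.97 -0.28] F along/lat/z [ 0.05  0.27 -1.77] M [-0.01 -0.02 -0.04]
```

Emit:
drive_tool --moves '[[[0, 0, 0], [0.0005, 0, 0], 0.015], [[0, 0, 0], [0.0005, 0, 0], 0.015], [[0, 0, 0], [0, 0, 0], 0.015]]'

```text
time: 19.15
eef_pos: [0.6244, -0.0696, 0.0576]
tcp_rot: [0.803, 0.596, 0.0, 0.0]
contact_force: [-0.3, 0.0, -1.2]
opening: 0.271
finger_force: 60.4
```

```bash
python3 -c "
from h import *
st()"
```

```text
t 19.15 p [ 0.6244 -0.0696  0.0576] psi 1.2769 tilt [0. 0.] along/lat mm [52.94 -0.27] F along/lat/z [ 0.05 -0.25 -1.23] M [ 0.06 -0.02  0.03]
```

Emit:
drive_tool --moves '[[[0, 0, 0], [0.0005, 0, 0], 0.015], [[0, 0, 0], [0.0005, 0, 0], 0.015], [[0, 0, 0], [0, 0, 0], 0.015]]'

```text
time: 19.52
eef_pos: [0.6247, -0.0688, 0.0576]
tcp_rot: [0.803, 0.596, -0.0, 0.0]
contact_force: [0.1, 0.1, -1.9]
opening: 0.272
finger_force: 60.4
```

```bash
python3 -c "
from h import *
st()"
```

```text
t 19.525 p [ 0.6247 -0.0688  0.0576] psi 1.2768 tilt [ 0.0002 -0.0003] along/lat mm [52.14 -0.18] F along/lat/z [-0.11  0.06 -1.91] M [-0.13 -0.03  0.01]
```

Contact at 52.1 mm, as predicted for full centring. I'll press gently and hold.

Emit:
drive_tool --moves '[[[0, 0, 0], [0.0005, 0, 0], 0.015], [[0, 0, 0], [0.0004, 0, 0], 0.015], [[0, 0, 0], [0, 0, 0], 0.015]]'

```text
time: 19.9
eef_pos: [0.625, -0.0685, 0.0576]
tcp_rot: [0.803, 0.596, -0.0, 0.0]
contact_force: [-1.4, -3.6, -0.6]
opening: 0.269
finger_force: 60.4
```

```bash
python3 -c "
from h import *
st()"
```

```text
t 19.9 p [ 0.625  -0.0685  0.0576] psi 1.277 tilt [ 0.0001 -0.0011] along/lat mm [ 5.172e+01 -4.000e-02] F along/lat/z [ 3.82 -0.27 -0.63] M [-0.62  0.06 -0.03]
```

Held at 3.8 N. I'll add a touch and hold for a second.

Emit:
drive_tool --moves '[[[0, 0, 0], [0.0004, 0, 0], 0.015], [[0, 0, 0], [0, 0, 0], 0.015], [[0, 0, 0], [0, 0, 0], 0.015], [[0, 0, 0], [0, 0, 0], 0.015], [[0, 0, 0], [0, 0, 0], 0.015]]'

```text
time: 20.52
eef_pos: [0.625, -0.0684, 0.0577]
tcp_rot: [0.803, 0.596, -0.0, 0.001]
contact_force: [-1.2, -5.8, -1.1]
opening: 0.268
finger_force: 60.4
```

Emit:
drive_tool --moves '[[[0, 0, 0], [0, 0, 0], 0.015], [[0, 0, 0], [0, 0, 0], 0.015], [[0, 0, 0], [0, 0, 0], 0.015], [[0, 0, 0], [0, 0, 0], 0.015]]'

```text
time: 21.02
eef_pos: [0.6251, -0.0684, 0.0577]
tcp_rot: [0.803, 0.596, -0.0, 0.001]
contact_force: [-0.8, -5.0, -1.0]
opening: 0.274
finger_force: 60.4
```

```bash
python3 -c "
from h import *
st()"
```

```text
t 21.025 p [ 0.6251 -0.0684  0.0577] psi 1.2771 tilt [ 0.     -0.0016] along/lat mm [5.161e+01 2.000e-02] F along/lat/z [ 5.05  0.69 -1.01] M [-0.88  0.2  -0.02]
```

No-go is stopped with about 5 N for over a second. Back off, lift, turn back, then work out the return.

Emit:
drive_tool --moves '[[[0, 0, 0], [-0.005, 0, 0], 0.015], [[0, 0, 0], [-0.015, 0, 0], 0.015], [[0, 0, 0], [0, 0, 0], 0.015], [[0, 0, 0], [0, 0, -0.03], 0.015], [[0, 0, 0], [0, 0, -0.03], 0.015]]'

```text
time: 21.65
eef_pos: [0.6187, -0.0864, 0.1175]
tcp_rot: [0.803, 0.596, -0.0, -0.001]
contact_force: [0.7, 0.1, -1.7]
opening: 0.267
finger_force: 60.3
```

Emit:
drive_tool --moves '[[[0, 0, -0.1305], [0, 0, 0], 0.015], [[0, 0, -0.1305], [0, 0, 0], 0.015], [[0, 0, 0], [0, 0, 0], 0.015], [[0, 0, 0], [0, 0, 0], 0.015], [[0, 0, 0], [0, 0, 0], 0.015]]'

```text
time: 22.28
eef_pos: [0.6191, -0.0865, 0.1174]
tcp_rot: [0.719, 0.695, -0.0, -0.0]
contact_force: [0.0, -0.6, -1.2]
opening: 0.269
finger_force: 60.3
```

Emit:
drive_tool --moves '[[[0, 0, 0], [0, 0, 0], 0.015], [[0, 0, 0], [0, 0, 0], 0.015], [[0, 0, 0], [0, 0, 0], 0.015]]'

```text
time: 22.65
eef_pos: [0.6192, -0.0866, 0.1175]
tcp_rot: [0.719, 0.695, 0.0, -0.0]
contact_force: [0.2, -0.6, -2.0]
opening: 0.273
finger_force: 60.3
```

```bash
cat > ret.py <<'E'
from h import *
from plant import ctrl
st();s=ctrl.get_state();R=Ro.from_quat(s["tcp_rot"]).as_matrix()
print("to rest, tool axes mm",np.round(R.T@(np.array([.4635,-.0258,.0478])-s["eef_pos"])*1e3,2))
E
python3 ret.py
```

```text
t 22.65 p [ 0.6192 -0.0866  0.1175] psi 1.5376 tilt [-0.  0.] along/lat mm [70.71 -0.27] F along/lat/z [ 0.54  0.34 -2.01] M [-0.02  0.    0.01]
to rest, tool axes mm [  55.59 -157.67   69.72]
```

Emit:
drive_tool --moves '[[[0, 0, 0], [0.0185, -0.0525, 0], 0.015], [[0, 0, 0], [0.0185, -0.0525, 0], 0.015], [[0, 0, 0], [0.0186, -0.0527, 0], 0.015], [[0, 0, 0], [0, 0, 0], 0.015], [[0, 0, 0], [0, 0, 0], 0.015]]'

```text
time: 23.28
eef_pos: [0.4644, -0.0261, 0.1184]
tcp_rot: [0.719, 0.695, 0.001, 0.001]
contact_force: [0.2, -0.6, -1.0]
opening: 0.274
finger_force: 60.4
```

Emit:
drive_tool --moves '[[[0, 0, 0], [0, 0, 0.02], 0.015], [[0, 0, 0], [0, 0, 0.02], 0.015], [[0, 0, 0], [0, 0, 0], 0.015], [[0, 0, 0], [0, 0, 0], 0.015], [[0, 0, 0], [0, 0, 0], 0.015]]'

```text
time: 23.9
eef_pos: [0.4647, -0.0262, 0.0787]
tcp_rot: [0.719, 0.695, 0.001, 0.001]
contact_force: [-0.5, -0.0, -2.4]
opening: 0.273
finger_force: 60.3
```

```bash
python3 ret.py
```

```text
t 23.9 p [ 0.4647 -0.0262  0.0787] psi 1.5376 tilt [ 0.0023 -0.0006] along/lat mm [  57.75 -165.68] F along/lat/z [ 0.19 -0.51 -2.37] M [ 0.01 -0.   -0.04]
to rest, tool axes mm [ 0.4  -1.28 30.88]
```

Emit:
drive_tool --moves '[[[0, 0, 0], [0, 0, 0.01], 0.015], [[0, 0, 0], [0, 0, 0.008], 0.015], [[0, 0, 0], [0, 0, 0], 0.015], [[0, 0, 0], [0, 0, 0], 0.015], [[0, 0, 0], [0, 0, 0], 0.015]]'

```text
time: 24.52
eef_pos: [0.4637, -0.0259, 0.0597]
tcp_rot: [0.719, 0.695, 0.0, 0.0]
contact_force: [-0.6, 0.2, -1.8]
opening: 0.272
finger_force: 60.3
```

```bash
python3 ret.py
```

```text
t 24.525 p [ 0.4637 -0.0259  0.0597] psi 1.5378 tilt [ 0.0004 -0.0002] along/lat mm [  57.72 -166.78] F along/lat/z [-0.01 -0.62 -1.84] M [ 0.02  0.01 -0.01]
to rest, tool axes mm [ 0.07 -0.16 11.93]
```

Emit:
drive_tool --moves '[[[0, 0, 0], [0, 0, 0.005], 0.015], [[0, 0, 0], [0, 0, 0.004], 0.015], [[0, 0, 0], [0, 0, 0.002], 0.015], [[0, 0, 0], [0, 0, 0.001], 0.015], [[0, 0, 0], [0, 0, 0], 0.015]]'

```text
time: 25.15
eef_pos: [0.4635, -0.0258, 0.0478]
tcp_rot: [0.719, 0.695, -0.0, -0.0]
contact_force: [-2.0, 0.7, 1.9]
opening: 0.27
finger_force: 60.8
```

```bash
python3 ret.py
```

```text
t 25.15 p [ 0.4635 -0.0258  0.0478] psi 1.5379 tilt [-0.0001 -0.    ] along/lat mm [  57.7  -166.91] F along/lat/z [-0.08 -2.11  1.92] M [ 0.1   0.3  -0.03]
to rest, tool axes mm [ 0.02 -0.03  0.01]
```

Seated at the original height with light contact. Release, then rise.

Emit:
drive_tool --moves '[[[0, 0, 0], [0, 0, 0], 0.03], [[0, 0, 0], [0, 0, 0], 0.045], [[0, 0, 0], [0, 0, 0], 0.065], [[0, 0, 0], [0, 0, 0], 0.0854], [[0, 0, 0], [0, 0, 0], 0.0854]]'

```text
time: 25.78
eef_pos: [0.4635, -0.0258, 0.0475]
tcp_rot: [0.719, 0.695, 0.0, 0.0]
contact_force: [-0.4, 0.1, 0.5]
opening: 0.999
finger_force: 0.0
```

Emit:
drive_tool --moves '[[[0, 0, 0], [0, 0, 0], 0.0854], [[0, 0, 0], [0, 0, -0.02], 0.0854], [[0, 0, 0], [0, 0, -0.05], 0.0854], [[0, 0, 0], [0, 0, -0.05], 0.0854], [[0, 0, 0], [0, 0, -0.05], 0.0854]]'

```text
time: 26.4
eef_pos: [0.4631, -0.0258, 0.219]
tcp_rot: [0.719, 0.695, -0.0, 0.0]
contact_force: [-0.4, -0.6, 0.1]
opening: 1.002
finger_force: 0.0
```

Emit:
drive_tool --moves '[[[0, 0, 0], [-0.03, 0, 0], 0.0854], [[0, 0, 0], [-0.03, 0, 0], 0.0854], [[0, 0, 0], [0, 0, 0], 0.0854], [[0, 0, 0], [0, 0, 0], 0.0854], [[0, 0, 0], [0, 0, 0], 0.0854]]'

```text
time: 27.02
eef_pos: [0.4613, -0.085, 0.2172]
tcp_rot: [0.718, 0.696, -0.0, -0.0]
contact_force: [-0.2, -0.3, -0.3]
opening: 1.0
finger_force: 0.0
```

```bash
python3 - <<'E'
from plant import ctrl
from h import *
st()
c=ctrl.read_camera("wrist");cv2.imwrite("pics/end.png",cv2.resize(c["image"],(800,600),interpolation=cv2.INTER_CUBIC)[:,:,::-1])
E
```

```text
t 27.025 p [ 0.4613 -0.085   0.2172] psi 1.5388 tilt [-0.0005  0.0004] along/lat mm [ 114.99 -151.83] F along/lat/z [ 0.35 -0.05 -0.29] M [ 0.01 -0.06  0.01]
```

View pics/end.png

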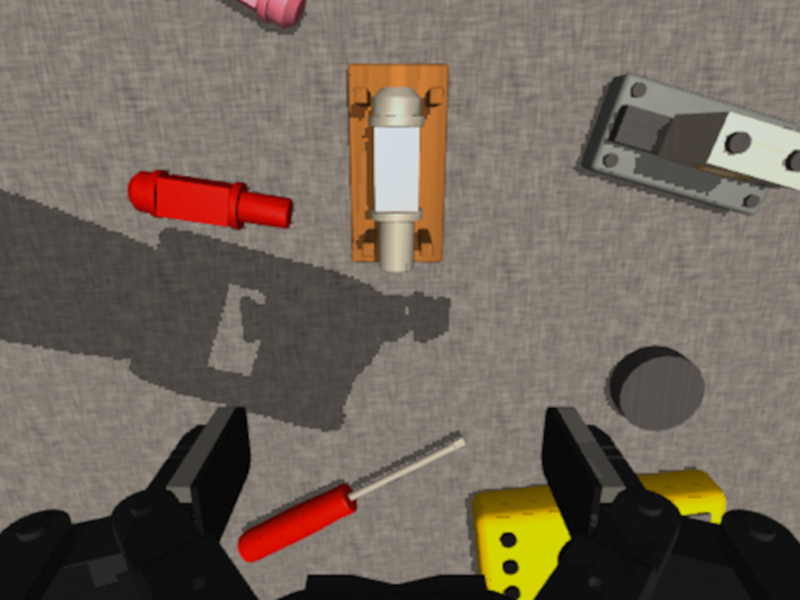

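The gauge lies centred between the prongs, with its handle at (397,169), and the gripper is clear. The screwdriver, meter, disc and look-alikes are undisturbed. Handing in.

```bash
python3 -c "
from plant import ctrl
print(ctrl.sign_off())"
```

```text
the job is handed in; nothing more can be done
None
```

I handed the job in at 27 s of the 61 s allowed: the go end went fully home (collar seated, about 4.6 N), the no-go end stopped at the bore mouth under about 5 N for over a second, and the gauge is back in its rest and released with nothing else seen moved; the hand-in returned no verdict.

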